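Open the polishing barrel and fit its charging funnel

TASK

The rubber bung sits jammed in the tilted mouth of the polishing machine's barrel. Grip it by its rib and rock it well over to the left and then to the right, again and again as long as it needs, while drawing it straight out of the mouth, without dragging or lifting the machine; put the bung in the red-rimmed dish. Then seat the aluminium charging funnel fully home on the barrel's mouth with both pegs through its flange, and let go of everything. Leave the spirit lamp, the jar and the wire spool where they stand.

Things in the scene. Friction and masses are not known exactly. Their poses are not given: they have to be found in the camera images.
- machine: Bench polishing machine, grey cast foot 150 x 150 x 36 mm, 3 kg with its barrel, standing loose on the bench; a plywood screen 260 mm high stands behind it (x = 0.65 m). Origin: centre of its underside; x points from its front (mouth side, toward the robot) to its back, y to its left as seen from the robot, z up.
- barrel: Grey barrel fixed on the machine, 82 mm across, 90 mm long, leaning 30 deg from vertical toward the machine's front. Origin: centre of its foot; z along its axis out of the mouth, y = machine's left, x = up and back. Mouth face is flat at z = 90 mm, bore 37 mm. Two pegs, 6 mm thick with round ends, stand 10 mm out of the mouth face at x = +33 and -33 mm, y = 0.
- mouth (a point): Centre of the barrel's mouth face (barrel axis, z = 90 mm); axes as the barrel's.
- bung: Black rubber bung, 50 g: shank 31 mm thick, 22 mm long; flange 41 mm wide, 5 mm thick; grip rib 34 mm long (x), 14 mm thick (y), 30 mm high. Origin: centre of the shank's foot; z out through the rib. Starts 18 mm deep in the bore, axes as the barrel's, flange 4 mm clear of the mouth. Spring jaws left and right in the bore hold it: 25 N straight, little while it rocks 5 to 10 deg each way.
- bung_grip (a point): Point to grip, in the middle of the bung's rib, 18 mm above the flange (z = 45 mm of the bung); axes as the bung's.
- funnel: Charging funnel, plain aluminium, 90 g: oblong flange 90 (x) x 50 (y) x 6 mm with an opening in the middle and a 9 mm hole at x = +33 and at x = -33 mm; on it an upright straight tube 52 mm across, its top at z = 44 mm. Origin: centre of the flange's underside, z up through the tube. Stands upright on the bench. Works either way round.
- dish: White dish with a red rim, 110 mm across, 26 mm high, fixed on the bench. Origin: centre of its underside. Floor about 7 mm up, about 75 mm across.
- lamp: Spirit lamp, glass with a brass cap, 68 mm across, 79 mm high. Bystander. Origin: centre of its underside.
- jar: Dark jar, 60 mm across, 70 mm high. Bystander. Origin: centre of its underside.
- spool: Spool of solder wire, 48 mm across, 26 mm high, beside the funnel. Bystander. Origin: centre of its underside.
Not all that is in view belongs to the job. What is shaped like the bung but turquoise is not meant. There is more than one size of the dish; the one meant has the size given above.

How it is judged:
On the way, in this order (a step that is already met when the one before it is completed fails the run):
1. the bung, its foot still in the bore, is rocked at least 4 degrees to the machine's left (z of bung in the frame of barrel below 0.088 m and angle between the z axis of bung and the z axis of barrel, either way round above 0.07 rad and y of bung_grip in the frame of barrel above 0.001 m).
2. then, its foot still in the bore, at least 4 degrees to the right (z of bung in the frame of barrel below 0.088 m and angle between the z axis of bung and the z axis of barrel, either way round above 0.07 rad and y of bung_grip in the frame of barrel below -0.001 m).
3. the bung lies or stands in the dish, let go (horizontal distance between bung and dish below 0.05 m and height (world z) of bung below 0.05 m and contact force between the fingers and bung below 0.05 N and linear speed of bung below 0.05 m/s), for 0.2 s.
At the end, for the whole second after the job is handed in: The bung rests in the dish (its foot within 50 mm of the dish's centre, seen from above); the funnel sits flat on the barrel's mouth (within 2.5 mm along the axis, 5 mm in all, 3.4 deg) with both pegs through its flange; the machine stands flat within 30 mm of where it stood; everything at rest (horizontal distance between bung and dish below 0.05 m and height (world z) of bung below 0.05 m and linear speed of each of bung, funnel below 0.03 m/s and z of funnel in the frame of barrel between 0.0875 and 0.0925 m and distance between funnel and mouth below 0.005 m and angle between the z axis of funnel and the z axis of barrel, either way round below 0.06 rad and angle between the x axis of funnel and the x axis of barrel, either way round below 0.09 rad and distance of machine from where it was at the start of the episode below 0.03 m and angle between machine's own z axis and vertical below 0.03 rad); the robot touches nothing.
It fails at once if the machine is dragged or lifted more than 30 mm (distance of machine from where it was at the start of the episode above 0.03 m).
It fails at once if the machine is tipped more than 6 degrees (angle between machine's own z axis and vertical above 0.105 rad).
It fails at once if the spirit lamp is pushed more than 25 mm or knocked over (distance of lamp from where it was at the start of the episode above 0.025 m or angle between lamp's own z axis and vertical above 0.5 rad).
It fails at once if the jar is pushed more than 25 mm or knocked over (distance of jar from where it was at the start of the episode above 0.025 m or angle between jar's own z axis and vertical above 0.5 rad).
It fails at once if the wire spool is pushed more than 25 mm or knocked over (distance of spool from where it was at the start of the episode above 0.025 m or angle between spool's own z axis and vertical above 0.5 rad).
It also fails if it takes over 64 s, if anything falls off the work surface, if the arm or the gripper's body presses on something with over 40 N, if the wrist force passes 120 N, or if a joint passes its speed limit or range.

ROBOT

A 6-joint arm with a two-finger parallel gripper is mounted at the origin on a cart in front of the work surface, level with it; the furniture and walls round the work are solid. World frame = base frame: x ahead of the robot, y to its left, z up, the work surface at z = 0. Lengths are in m, angles in rad, forces in N, time in s.
With the tool pointing down it reaches from about 0.35 to 0.775 m from the base axis. Payload 5.5 kg.
Tool frame: the origin (TCP) lies at the very end of the fingers, on their centre line; the grasp point (between the pads) lies 19 mm behind it; z points along the fingers, y is the line along which they close (so a half turn about z gives the same grasp; the last joint's range is limited). The gripper opens to 85 mm and grips with 20 to 120 N. Pads are 22 mm wide; open, the fingers measure 114 mm over their backs; the gripper's body (76 mm by 85 mm) begins 54 mm behind the grasp point. The pads swing forward as they close: fully open they stand 13 mm farther back than shut.
Start: joints at [1.024, 0.313, 0.046, 1.304, 0, 1.431], TCP at [0.228, 0.528, 0.231] pointing down, gripper open.
Joint ranges: [-2.76, 2.76], [-0.86, 1.69], [-1.03, 1.26], [-2.2, 2.34], [-1.47, 1.5], [-3.14, 3.14]. Speed limits (rad/s): [2.57, 2.57, 3.14, 3.14, 3.14, 3.14].

INTERFACE

Orientations are given as a unit quaternion [w, x, y, z].
In Python, from workcell import env, imaging, ticket gives the robot as it stands. The module is installed in compiled form; this text tells all that it offers.
- The arm moves only by the tool apply_moves, never from a script. Its argument "rows" is a list of rows, each an object with "xyz": the shift along the tool's x, y, z in mm, a list of three; "turn": the turn, a rotation vector about the tool's x, y, z in rad, a list of three; "grip": the opening, from 0 (shut) to 1 (fully open). A call has 1 to 12 rows; each row is the pose to reach, as a shift and turn from the pose commanded when the call began, along the tool's axes at that moment; what a row does not reach only later rows make up. A row lasts 1/12 s, in which the tool goes at most 41.7 mm and 7.16 degrees, less where a joint would pass 70% of its speed; a pose out of reach is approached as far as the arm can. A call with a gripper value outside its range is refused whole. The fingers move at their own pace and stop on an object; "force" is the grip in N (left out, the last holds). Time passes only in rows, so rows that repeat a pose let the fingers close. It gives the time, the measured TCP pose, the force, the opening and the grip force at its end, in the units of the state.
- env.get_state(): the state, without advancing time (a new reading comes with each control period).
- imaging.read_camera(name): name is "side" or "top"; returns a dict with "color" (400x640x3 uint8, blue, green, red), "z_map" (400x640 float32, m along the optical axis (not along the pixel's ray), 0 where there is no reading), "camera_matrix" (3x3 intrinsics, pixels), "view" (4x4, takes a point from world to camera coordinates). Camera axes: x right, y down, z forward; pixel columns grow to the right and rows downward; lengths in m; the calibration is good to about 2 mm. A picture is of the moment at which its call begins.
- ticket.hand_in(): hands the job in; it is judged then, once.
The state is a dict: "clock": time; "joint_pos": joint angles; "qvel": joint speeds; "tau": joint torques, N m; "tcp_pos": TCP position; "orientation": TCP orientation; "wrist_force": force on the tool from outside, world axes, zero at the start; "ft_torque": the same for the moment, N m; "finger_gap": finger opening in m; "grip_force": force on a finger pad.
Only numpy, scipy, OpenCV 4.12 (cv2) and the standard library are available. Lean on these libraries where they do the work, as an engineer would, in place of code of your own. Each camera call takes 0.05 s, during which the arm holds its last target. There are 200 camera calls.

## Working session

There is one attempt and no reset: what is moved stays moved. The work goes in short steps, Python scripts to look and compute and a tool call to move; the robot and the scene stay as the last step left them, time stands still between calls to the robot, and variables do not carry over. Pictures are saved under pics/ and viewed, at most 13 in all, crops included, and the job is handed in when it is done.

Besides the shell and the picture viewer there is one more tool, called after ">>>" as name(argument=value, ...) on one line, values as JSON. apply_moves: Moves the arm, as the interface text tells. Its arguments: {"type":"object","properties":{"rows":{"type":"array"},"force":{"type":"number"}},"required":["rows"]}

```bash
mkdir -p pics; cat > h.py <<'E'
import numpy as np, cv2
from scipy.spatial.transform import Rotation as R
from workcell import env, imaging, ticket
def cam(n):
    d=imaging.read_camera(n); return d
def pts(d):
    K=d["camera_matrix"];V=np.linalg.inv(d["view"]);z=d["z_map"]
    v,u=np.mgrid[0:z.shape[0],0:z.shape[1]]
    P=np.stack([(u-K[0,2])/K[0,0]*z,(v-K[1,2])/K[1,1]*z,z],-1)@V[:3,:3].T+V[:3,3]
    P[z==0]=np.nan
    return P
def rot(q): return R.from_quat([q[1],q[2],q[3],q[0]])
E
python3 - <<'E'
from h import *
for n in("side","top"):
    d=cam(n);cv2.imwrite(f"pics/{n}0.png",d["color"]);np.savez(f"{n}0.npz",**d)
    V=np.linalg.inv(d["view"]);print(n,V[:3,3].round(3),V[:3,2].round(3),d["camera_matrix"][0,0])
print(env.get_state())
E
```

```text
side [-0.308 -1.168  0.912] [ 0.488  0.728 -0.482] 494.4282949973094
top [ 0.406 -0.008  1.161] [ 0.083  0.013 -0.997] 390.2388581654099
{'clock': 0.1, 'joint_pos': array([1.02437524e+00, 3.13944795e-01, 4.50844901e-02, 1.30360782e+00,
       8.08076403e-06, 1.43119024e+00]), 'qvel': array([-1.08218981e-03, -2.64687117e-03,  1.96304642e-03,  1.60256545e-03,
       -1.59139552e-03, -1.49399112e-05]), 'tau': array([ 2.55257524e-03, -4.81722879e+01,  2.99245745e+01,  1.27421587e-02,
       -1.66293480e-04,  2.00344743e-05]), 'tcp_pos': array([0.22728691, 0.52766883, 0.23048365]), 'orientation': array([-2.84940373e-04,  2.02007679e-01,  9.79383581e-01, -7.85845855e-04]), 'wrist_force': array([ 0.306193  ,  0.40591344, -0.26674538]), 'ft_torque': array([-0.00944926, -0.01915035, -0.06192279]), 'grip_force': 0.0, 'finger_gap': 0.08560475282201155}
```

View pics/top0.png

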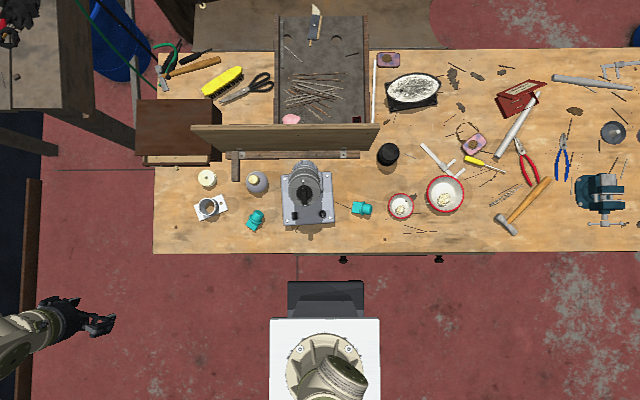

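View pics/side0.png

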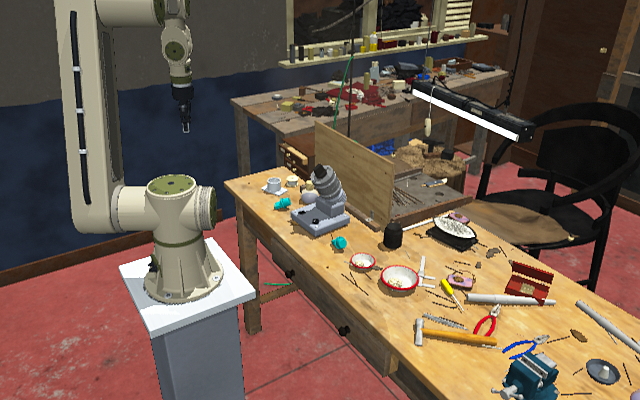

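The top view (up = +x, left = +y) shows the machine at about (305,195), the funnel at (210,207), the spool at (206,178), the lamp at (257,182) and the jar at (387,154). The larger red-rimmed dish is at (445,194). In the side view the barrel mouth is near (325,172).

```bash
python3 - <<'E'
from h import *
d=dict(np.load("top0.npz"));P=pts(d)
c=d["color"]
a=cv2.resize(c[155:235,190:350],None,fx=5,fy=5,interpolation=cv2.INTER_CUBIC)
cv2.imwrite("pics/crop0.png",a)
e=dict(np.load("side0.npz"));Q=pts(e)
a=cv2.resize(e["color"][155:245,255:355],None,fx=6,fy=6,interpolation=cv2.INTER_CUBIC)
cv2.imwrite("pics/crop1.png",a)
def box(P,u0,u1,v0,v1,zl,zh):
    q=P[v0:v1,u0:u1].reshape(-1,3);q=q[(q[:,2]>zl)&(q[:,2]<zh)]
    return len(q),np.percentile(q,[1,50,99],axis=0).round(4).tolist(),q.mean(0).round(4)
hsv=cv2.cvtColor(c,cv2.COLOR_BGR2HSV)
red=((hsv[...,0]<8)|(hsv[...,0]>172))&(hsv[...,1]>140)&(P[...,2]>.01)&(P[...,2]<.05)
for u0,u1 in((385,416),(422,470)):
    m=np.zeros_like(red);m[170:222,u0:u1]=red[170:222,u0:u1]
    p=np.argwhere(m).astype(np.int32)[:,::-1];(cx,cy),r=cv2.minEnclosingCircle(p)
    q=P[m];print("dish",cx,cy,r,q[:,2].mean(),(q.min(0)+q.max(0))/2,q.max(0)-q.min(0))
print("foot",box(P,270,345,160,235,.03,.04))
print("funnel flange",box(P,188,235,190,225,.003,.012))
print("funnel tube",box(P,188,235,190,225,.038,.05))
print("spool",box(P,194,220,166,189,.015,.04))
print("lamp",box(P,240,275,165,197,.02,.1))
print("jar",box(P,370,405,138,170,.04,.1))
print("bench",box(P,240,270,225,240,-.05,.05))
print("tq",box(P,240,270,205,235,.01,.1), box(P,345,375,195,220,.01,.1))
E
```

```text
dish 400.3999938964844 205.57142639160156 12.904178619384766 0.01882034039178492 [ 0.47783093 -0.22341342  0.0186419 ] [0.0736894  0.07419967 0.01298731]
dish 444.70001220703125 193.5500030517578 18.91549301147461 0.02679780869072949 [ 0.5114333  -0.35097172  0.02731118] [0.10825783 0.1084516  0.01223245]
foot (1436, [[0.4256, -0.0257, 0.031], [0.4721, 0.038, 0.0365], [0.5722, 0.1248, 0.0399]], array([0.4813, 0.0457, 0.0363]))
funnel flange (448, [[0.4283, 0.2713, 0.003], [0.4801, 0.3266, 0.0053], [0.5296, 0.4066, 0.0112]], array([0.4795, 0.3348, 0.0058]))
funnel tube (79, [[0.4531, 0.3132, 0.0382], [0.4763, 0.3405, 0.0439], [0.5023, 0.3631, 0.0483]], array([0.4772, 0.3391, 0.0437]))
spool (203, [[0.5422, 0.3257, 0.0219], [0.5636, 0.3473, 0.0268], [0.5866, 0.3706, 0.0316]], array([0.5644, 0.3477, 0.0268]))
lamp (404, [[0.5204, 0.1677, 0.0211], [0.5478, 0.1937, 0.0405], [0.5815, 0.2308, 0.0825]], array([0.549 , 0.1955, 0.0461]))
jar (364, [[0.5983, -0.2125, 0.0435], [0.6235, -0.1822, 0.0689], [0.6549, -0.1471, 0.0762]], array([ 0.6245, -0.1825,  0.0658]))
bench (448, [[0.3826, 0.1641, -0.0047], [0.4035, 0.2059, 0.0012], [0.4245, 0.2506, 0.0219]], array([0.4036, 0.207 , 0.0025]))
tq (226, [[0.4123, 0.1808, 0.0115], [0.4383, 0.2021, 0.0293], [0.4673, 0.2299, 0.0445]], array([0.4393, 0.2031, 0.0282])) (225, [[0.4533, -0.1365, 0.0119], [0.4703, -0.1067, 0.028], [0.4895, -0.0818, 0.0437]], array([ 0.4711, -0.1076,  0.0278]))
```

View pics/crop0.png

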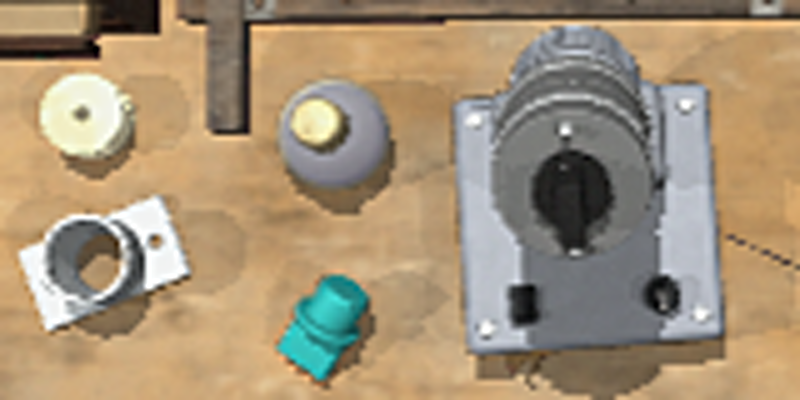

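View pics/crop1.png

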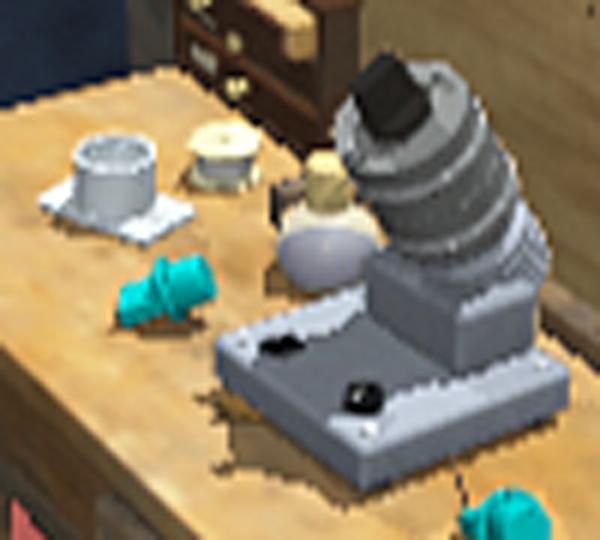

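The crops show the bung's black rib at crop pixel (572,200) and the pegs at (565,130) and (573,250). The machine is yawed a few degrees. The funnel lies oblong toward the lower left to upper right, with its hole at (155,240).

```bash
cat > meas.py <<'E'
from h import *
def rect(q):
    (cx,cy),(w,h),a=cv2.minAreaRect((q[:,:2]*1000).astype(np.float32)); return cx,cy,w,h,a
if __name__=="__main__":
    d=dict(np.load("top0.npz"));P=pts(d);e=dict(np.load("side0.npz"));Q=pts(e)
    q=P[160:235,270:345].reshape(-1,3);q=q[(abs(q[:,2]-.036)<.005)];print("foot rect",rect(q))
    f=P[190:225,188:235].reshape(-1,3);cc=d["color"][190:225,188:235].reshape(-1,3)
    g=f[(f[:,2]>.0035)&(f[:,2]<.05)&(cc.max(1).astype(int)-cc.min(1)<40)];print("funnel rect",rect(g))
    t=f[(f[:,2]>.04)&(f[:,2]<.05)];x,y=t[:,0],t[:,1]
    print("tube c (minCircle)",cv2.minEnclosingCircle((t[:,:2]*1000).astype(np.float32)))
    A=np.array([-.5,0,np.sqrt(.75)])
    for yaw in (0,):
        pass
    for nm,X in(("top",P[150:215,285:335]),("side",Q[155:205,300:345])):
        col=(d if nm=="top" else e)["color"][(slice(150,215),slice(285,335)) if nm=="top" else (slice(155,205),slice(300,345))]
        b=X[(X[...,2]>.10)&(X[...,0]<.6)]
        blk=X[(X[...,2]>.14)&(col.max(-1)<50)]
        h=b@A
        print(nm,"h hist",np.histogram(h,bins=np.arange(-.2,.05,.003)) if 0 else np.percentile(h,[5,25,50,75,95,99]).round(4),"black n",len(blk),blk.mean(0),np.percentile(blk,[2,98],axis=0).round(4).tolist())
        cnt,ed=np.histogram(h,bins=np.arange(h.min(),h.max(),.002));k=cnt.argmax()
        s=b[abs(h-ed[k]-.001)<.004];
        for _ in range(4):
            c0=s.mean(0);n=np.linalg.svd(s-c0)[2][2];n*=np.sign(n[2]);s=b[abs((b-c0)@n)<.003]
        print("plane",len(s),c0.round(4),n.round(4), "tilt",np.degrees(np.arccos(n[2])),"yaw",np.degrees(np.arctan2(-n[1],-n[0])))
        bb=np.stack([s@np.array([0,1,0]),s@np.cross([0,1,0],n)],1)
        print("circle",cv2.minEnclosingCircle((bb*1000).astype(np.float32)))
        tip=b[(b-c0)@n>.030];print("rib top",len(tip),tip.mean(0).round(4),"height",((tip-c0)@n).max())
E
python3 meas.py
```

```text
foot rect (500.30810546875, 49.74481201171875, 149.70327758789062, 149.73019409179688, 3.6314947605133057)
funnel rect (477.7735290527344, 338.38409423828125, 50.449188232421875, 90.41587829589844, 22.22293472290039)
tube c (minCircle) ((477.4974060058594, 339.18536376953125), 26.50655746459961)
top h hist [-0.1927 -0.1162 -0.091  -0.0881 -0.0529 -0.0497] black n 205 [0.49767291 0.0475043  0.20554542] [[0.4734, 0.0311, 0.1817], [0.5194, 0.0658, 0.2274]]
plane 504 [0.5073 0.05   0.1887] [-0.4965 -0.0269  0.8676] tilt 29.818762584649942 yaw 3.1001800148687844
circle ((49.4356689453125, 530.2951049804688), 41.079803466796875)
rib top 78 [0.4862 0.0483 0.2207] height 0.041700467715448275
side h hist [-0.1854 -0.1421 -0.105  -0.0905 -0.0601 -0.0521] black n 130 [0.4903247  0.03725878 0.20128693] [[0.4715, 0.0258, 0.1687], [0.5109, 0.0478, 0.2228]]
plane 162 [0.4995 0.0352 0.1823] [-0.4846 -0.0151  0.8746] tilt 29.001320279526055 yaw 1.7857178980130513
circle ((43.07638168334961, 530.1361083984375), 43.316219329833984)
rib top 47 [0.4846 0.04   0.216 ] height 0.04380791210019146
```

```bash
cat >> h.py <<'E'
psi=0.06
Y=np.array([-np.sin(psi),np.cos(psi),0]);N=np.array([-.5*np.cos(psi),-.5*np.sin(psi),np.sqrt(.75)])
M=np.array([.5035,.0496,.1868])
def RB(): return R.from_matrix(np.stack([np.cross(Y,-N),Y,-N],1))
def down(a): # tool y along world angle a, pointing down
    y=np.array([np.cos(a),np.sin(a),0]);z=np.array([0,0,-1.]);return R.from_matrix(np.stack([np.cross(y,z),y,z],1))
def to(p,Rt):
    s=env.get_state();R0=rot(s["orientation"])
    print("t",round(s["clock"],2),"tcp",s["tcp_pos"].round(4),"gap",round(s["finger_gap"],4),"F",s["wrist_force"].round(1),"xyz",(R0.inv().apply(np.array(p)-s["tcp_pos"])*1000).round(1),"turn",(R0.inv()*Rt).as_rotvec().round(3))
E
python3 -c "
from h import *
to(M+.09*N,RB())"
```

```text
t 0.1 tcp [0.2273 0.5277 0.2305] gap 0.0856 F [ 0.3  0.4 -0.3] xyz [-402.6 -350.1  -33.8] turn [-0.124 -0.515 -0.456]
```

>>> apply_moves(rows=[{"xyz":[-34,-29,-3],"turn":[-0.01,-0.04,-0.04],"grip":1},{"xyz":[-67,-58,-6],"turn":[-0.02,-0.09,-0.08],"grip":1},{"xyz":[-101,-87,-9],"turn":[-0.03,-0.13,-0.11],"grip":1},{"xyz":[-134,-117,-11],"turn":[-0.04,-0.17,-0.15],"grip":1},{"xyz":[-168,-146,-14],"turn":[-0.05,-0.21,-0.19],"grip":1},{"xyz":[-201,-175,-17],"turn":[-0.06,-0.26,-0.23],"grip":1},{"xyz":[-235,-204,-20],"turn":[-0.07,-0.3,-0.27],"grip":1},{"xyz":[-268,-233,-23],"turn":[-0.08,-0.34,-0.3],"grip":0.8},{"xyz":[-302,-263,-26],"turn":[-0.09,-0.39,-0.34],"grip":0.6},{"xyz":[-335,-292,-28],"turn":[-0.1,-0.43,-0.38],"grip":0.5},{"xyz":[-369,-321,-31],"turn":[-0.11,-0.47,-0.42],"grip":0.5},{"xyz":[-402.6,-350,-34],"turn":[-0.124,-0.515,-0.456],"grip":0.5}])

```text
clock: 1.1
tcp_pos: [0.4437, 0.077, 0.2635]
orientation: [0.261, -0.031, 0.965, 0.008]
wrist_force: [1.7, 0.9, 0.0]
finger_gap: 0.0424
grip_force: 0.0
```

```bash
python3 -c "
from h import *
to(M+.012*N,RB())"
```

```text
t 1.1 tcp [0.4437 0.077  0.2635] gap 0.0424 F [1.7 0.9 0. ] xyz [-11.4 -31.1  83.5] turn [0.002 0.005 0.003]
```

>>> apply_moves(rows=[{"xyz":[0,0,0],"turn":[0,0,0],"grip":0.5},{"xyz":[0,0,0],"turn":[0,0,0],"grip":0.5},{"xyz":[0,0,0],"turn":[0,0,0],"grip":0.5}])

```text
clock: 1.35
tcp_pos: [0.4432, 0.0777, 0.2626]
orientation: [0.259, -0.028, 0.966, 0.009]
wrist_force: [-0.5, 0.0, 0.4]
finger_gap: 0.0428
grip_force: 0.0
```

```bash
python3 -c "
from h import *
to(M+.012*N,RB())"
```

```text
t 1.35 tcp [0.4432 0.0777 0.2626] gap 0.0428 F [-0.5  0.   0.4] xyz [-12.8 -31.7  82.8] turn [ 0.001  0.    -0.003]
```

>>> apply_moves(rows=[{"xyz":[-12.8,-31.7,10],"turn":[0,0,0],"grip":0.5},{"xyz":[-12.8,-31.7,20],"turn":[0,0,0],"grip":0.5},{"xyz":[-12.8,-31.7,45],"turn":[0,0,0],"grip":0.5},{"xyz":[-12.8,-31.7,65],"turn":[0,0,0],"grip":0.5},{"xyz":[-12.8,-31.7,76],"turn":[0,0,0],"grip":0.5},{"xyz":[-12.8,-31.7,80],"turn":[0,0,0],"grip":0.5},{"xyz":[-12.8,-31.7,80],"turn":[0,0,0],"grip":0.5}])

```text
clock: 1.93
tcp_pos: [0.4959, 0.0528, 0.1986]
orientation: [0.258, -0.031, 0.966, 0.01]
wrist_force: [-0.7, -0.6, 0.3]
finger_gap: 0.0426
grip_force: 0.0
```

```bash
python3 - <<'E'
from h import *
to(M+.012*N,RB())
a=cam("top")["color"][150:230,265:345];b=cam("side")["color"][120:200,290:370]
cv2.imwrite("pics/g1.png",np.hstack([cv2.resize(x,(400,400),interpolation=cv2.INTER_CUBIC) for x in(a,b)]))
E
```

```text
t 1.93 tcp [0.4959 0.0528 0.1986] gap 0.0426 F [-0.7 -0.6  0.3] xyz [-0.5 -3.7  1.9] turn [ 0.005 -0.002  0.004]
```

View pics/g1.png

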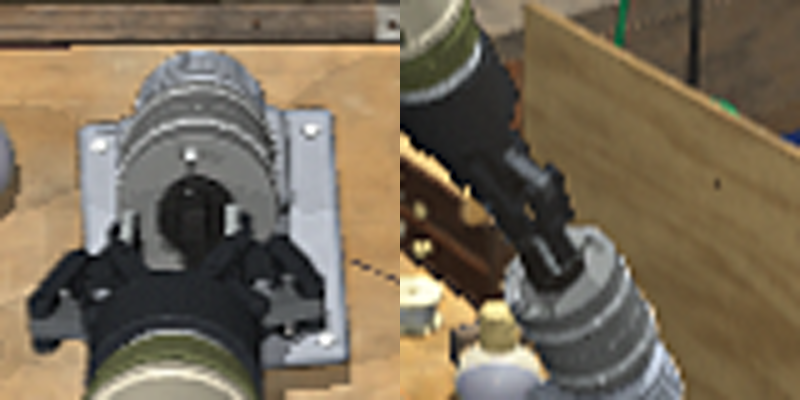

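The open fingers straddle the rib (left panel, pads at about (130,225) and (235,220)), but sit about 4 mm too far left. I'll correct that and close.

>>> apply_moves(force=70, rows=[{"xyz":[-0.5,-3.7,1],"turn":[0,0,0],"grip":0.5},{"xyz":[-0.5,-3.7,1],"turn":[0,0,0],"grip":0.5},{"xyz":[-0.5,-3.7,1],"turn":[0,0,0],"grip":0.3},{"xyz":[-0.5,-3.7,1],"turn":[0,0,0],"grip":0.1},{"xyz":[-0.5,-3.7,1],"turn":[0,0,0],"grip":0.05},{"xyz":[-0.5,-3.7,1],"turn":[0,0,0],"grip":0.05},{"xyz":[-0.5,-3.7,1],"turn":[0,0,0],"grip":0.05}])

```text
clock: 2.62
tcp_pos: [0.498, 0.0461, 0.2002]
orientation: [0.26, -0.029, 0.965, 0.008]
wrist_force: [-5.7, -0.5, 5.9]
finger_gap: 0.0127
grip_force: 68.5
```

```bash
python3 -c "
from h import *
to(M+.011*N,RB())"
```

```text
t 2.62 tcp [0.498  0.0461 0.2002] gap 0.0127 F [-5.7 -0.5  5.9] xyz [1.8 3.1 3.5] turn [ 0.001  0.002 -0.001]
```

>>> apply_moves(rows=[{"xyz":[0,1.5,-0.5],"turn":[0.07,0,0],"grip":0.05},{"xyz":[0,3,-1],"turn":[0.13,0,0],"grip":0.05},{"xyz":[0,3.5,-1],"turn":[0.15,0,0],"grip":0.05},{"xyz":[0,3.5,-1],"turn":[0.15,0,0],"grip":0.05}])

```text
clock: 2.95
tcp_pos: [0.4973, 0.0499, 0.201]
orientation: [0.261, -0.01, 0.963, -0.065]
wrist_force: [-4.4, -3.4, 4.9]
finger_gap: 0.0127
grip_force: 69.9
```

```bash
python3 -c "
from h import *
to(M+.011*N,RB());print(env.get_state()['ft_torque'])"
```

```text
t 2.95 tcp [0.4973 0.0499 0.201 ] gap 0.0127 F [-4.4 -3.4  4.9] xyz [ 1.8 -0.   4.4] turn [-0.15   0.002  0.001]
[-0.43312896  0.669233   -0.43403886]
```

>>> apply_moves(rows=[{"xyz":[0,-2.3,-0.5],"turn":[-0.1,0,0],"grip":0.05},{"xyz":[0,-4.6,-1.5],"turn":[-0.2,0,0],"grip":0.05},{"xyz":[0,-7,-2],"turn":[-0.3,0,0],"grip":0.05},{"xyz":[0,-7,-2.5],"turn":[-0.3,0,0],"grip":0.05}])

```text
clock: 3.28
tcp_pos: [0.4963, 0.0408, 0.2036]
orientation: [0.257, -0.046, 0.962, 0.083]
wrist_force: [1.5, 4.0, 0.4]
finger_gap: 0.0127
grip_force: 70.8
```

```bash
python3 - <<'E'
from h import *
to(M+.011*N,RB())
a=cam("top")["color"][150:230,265:345];b=cam("side")["color"][120:200,290:370]
cv2.imwrite("pics/g2.png",np.hstack([cv2.resize(x,(400,400),interpolation=cv2.INTER_CUBIC) for x in(a,b)]))
E
```

```text
t 3.28 tcp [0.4963 0.0408 0.2036] gap 0.0127 F [1.5 4.  0.4] xyz [1.8 7.1 8.6] turn [ 0.155  0.002 -0.006]
```

View pics/g2.png

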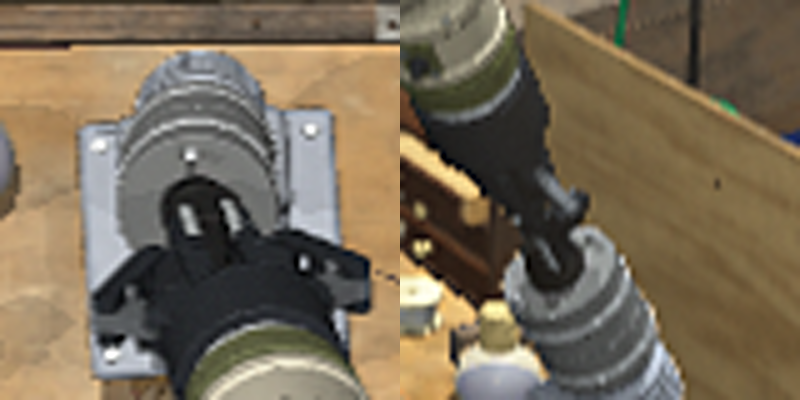

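The gripper is rocked right with the bung, and the machine hasn't moved. I'll keep rocking while drawing.

>>> apply_moves(rows=[{"xyz":[0,2.6,-0.6],"turn":[0.1,0,0],"grip":0.05},{"xyz":[0,5.3,-1.2],"turn":[0.2,0,0],"grip":0.05},{"xyz":[0,8,-1.9],"turn":[0.3,0,0],"grip":0.05},{"xyz":[0,8,-2.4],"turn":[0.3,0,0],"grip":0.05},{"xyz":[0,5.7,-3.7],"turn":[0.2,0,0],"grip":0.05},{"xyz":[0,3.3,-5.1],"turn":[0.1,0,0],"grip":0.05},{"xyz":[0,1,-6.5],"turn":[0,0,0],"grip":0.05},{"xyz":[0,1,-7],"turn":[0,0,0],"grip":0.05},{"xyz":[0,3.8,-7.6],"turn":[0.1,0,0],"grip":0.05},{"xyz":[0,6.5,-8.2],"turn":[0.2,0,0],"grip":0.05},{"xyz":[0,9.3,-8.9],"turn":[0.3,0,0],"grip":0.05},{"xyz":[0,9.3,-9.4],"turn":[0.3,0,0],"grip":0.05}])

```text
clock: 4.38
tcp_pos: [0.4896, 0.0525, 0.2138]
orientation: [0.262, -0.012, 0.963, -0.068]
wrist_force: [-3.5, -9.8, 4.9]
finger_gap: 0.0128
grip_force: 72.2
```

```bash
python3 -c "
from h import *
to(M+.011*N,RB());print(env.get_state()['ft_torque'])"
```

```text
t 4.38 tcp [0.4896 0.0525 0.2138] gap 0.0128 F [-3.5 -9.8  4.9] xyz [ 1.8 -0.7 19.6] turn [-0.155  0.004  0.006]
[-2.23862261  0.55636248 -1.33386928]
```

>>> apply_moves(rows=[{"xyz":[0,-2.6,-0.6],"turn":[-0.1,0,0],"grip":0.05},{"xyz":[0,-5.3,-1.2],"turn":[-0.2,0,0],"grip":0.05},{"xyz":[0,-8,-1.9],"turn":[-0.3,0,0],"grip":0.05},{"xyz":[0,-8.1,-3],"turn":[-0.3,0,0],"grip":0.05},{"xyz":[0,-5.8,-4.2],"turn":[-0.2,0,0],"grip":0.05},{"xyz":[0,-3,-5.5],"turn":[-0.1,0,0],"grip":0.05},{"xyz":[0,-1,-6.5],"turn":[0,0,0],"grip":0.05},{"xyz":[0,-3.5,-8],"turn":[-0.1,0,0],"grip":0.05},{"xyz":[0,-5.5,-11],"turn":[-0.15,0,0],"grip":0.05},{"xyz":[0,-7.5,-22],"turn":[-0.15,0,0],"grip":0.05},{"xyz":[0,-9.8,-39],"turn":[-0.15,0,0],"grip":0.05},{"xyz":[0,-12.8,-59],"turn":[-0.15,0,0],"grip":0.05}])

```text
clock: 5.38
tcp_pos: [0.4587, 0.0464, 0.2639]
orientation: [0.258, -0.03, 0.966, 0.009]
wrist_force: [0.4, -0.7, 0.2]
finger_gap: 0.0127
grip_force: 71.6
```

```bash
python3 - <<'E'
from h import *
to([.511,-.351,.20],down(1.57))
d=cam("top");P=pts(d);np.savez("top1.npz",**d)
a=d["color"][150:230,265:345];b=cam("side")["color"][110:210,270:370]
cv2.imwrite("pics/g3.png",np.hstack([cv2.resize(x,(400,400),interpolation=cv2.INTER_CUBIC) for x in(a,b)]))
q=P[160:235,270:345].reshape(-1,3);q=q[(abs(q[:,2]-.036)<.005)]
print(cv2.minAreaRect((q[:,:2]*1000).astype(np.float32)))
E
```

```text
t 5.38 tcp [0.4587 0.0464 0.2639] gap 0.0127 F [ 0.4 -0.7  0.2] xyz [   8.  -400.    68.6] turn [0.018 0.523 0.062]
((500.2629089355469, 49.713966369628906), (147.5083770751953, 149.1028594970703), 3.2465415000915527)
```

View pics/g3.png

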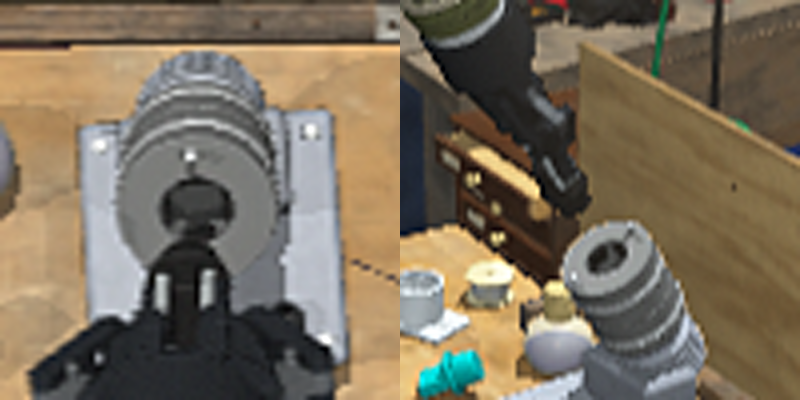

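The bung is out and clear (side panel, gripper tip at about (570,200)), and the machine's foot hasn't moved.

>>> apply_moves(rows=[{"xyz":[0,-20,-5],"turn":[0,0.03,0],"grip":0.05},{"xyz":[1,-55,-5],"turn":[0,0.08,0.01],"grip":0.05},{"xyz":[2,-93,-5],"turn":[0,0.13,0.02],"grip":0.05},{"xyz":[3,-132,0],"turn":[0.01,0.18,0.02],"grip":0.05},{"xyz":[4,-170,5],"turn":[0.01,0.23,0.03],"grip":0.05},{"xyz":[5,-208,10],"turn":[0.01,0.28,0.04],"grip":0.05},{"xyz":[6,-246,20],"turn":[0.01,0.33,0.04],"grip":0.05},{"xyz":[7,-284,30],"turn":[0.01,0.38,0.05],"grip":0.05},{"xyz":[8,-322,40],"turn":[0.02,0.43,0.06],"grip":0.05},{"xyz":[8,-358,50],"turn":[0.02,0.48,0.06],"grip":0.05},{"xyz":[8,-388,60],"turn":[0.02,0.52,0.06],"grip":0.05},{"xyz":[8,-400,68],"turn":[0.02,0.523,0.06],"grip":0.05}])

```text
clock: 6.48
tcp_pos: [0.5129, -0.3561, 0.1975]
orientation: [-0.001, 0.002, 1.0, -0.001]
wrist_force: [0.1, 1.1, -0.5]
finger_gap: 0.013
grip_force: 71.5
```

```bash
python3 -c "
from h import *
to([.511,-.351,.045],down(1.57))"
```

```text
t 6.48 tcp [ 0.5129 -0.3561  0.1975] gap 0.013 F [ 0.1  1.1 -0.5] xyz [  1.7   5.5 152.5] turn [-0.003 -0.002 -0.002]
```

>>> apply_moves(rows=[{"xyz":[2,4,30],"turn":[0,0,0],"grip":0.05},{"xyz":[2,4,65],"turn":[0,0,0],"grip":0.05},{"xyz":[2,4,100],"turn":[0,0,0],"grip":0.05},{"xyz":[2,4,130],"turn":[0,0,0],"grip":0.05},{"xyz":[2,4,145],"turn":[0,0,0],"grip":0.05},{"xyz":[2,4,152],"turn":[0,0,0],"grip":0.05},{"xyz":[2,4,154],"turn":[0,0,0],"grip":0.05},{"xyz":[2,4,154],"turn":[0,0,0],"grip":0.05},{"xyz":[2,4,154],"turn":[0,0,0],"grip":0.3},{"xyz":[2,4,154],"turn":[0,0,0],"grip":0.5},{"xyz":[2,4,154],"turn":[0,0,0],"grip":0.5},{"xyz":[2,4,154],"turn":[0,0,0],"grip":0.5}])

```text
clock: 7.48
tcp_pos: [0.5102, -0.3496, 0.0485]
orientation: [0.002, 0.001, 1.0, -0.002]
wrist_force: [0.7, -0.3, 0.1]
finger_gap: 0.0427
grip_force: 0.0
```

>>> apply_moves(rows=[{"xyz":[0,0,-10],"turn":[0,0,0],"grip":0.5},{"xyz":[0,0,-40],"turn":[0,0,0],"grip":0.5},{"xyz":[0,0,-80],"turn":[0,0,0],"grip":0.6},{"xyz":[0,0,-120],"turn":[0,0,0],"grip":0.8},{"xyz":[0,0,-160],"turn":[0,0,0],"grip":1},{"xyz":[0,0,-200],"turn":[0,0,0],"grip":1},{"xyz":[0,0,-215],"turn":[0,0,0],"grip":1},{"xyz":[0,0,-220],"turn":[0,0,0],"grip":1}])

```text
clock: 8.15
tcp_pos: [0.5105, -0.3498, 0.2733]
orientation: [0.004, 0.001, 1.0, -0.004]
wrist_force: [1.2, 0.2, 0.0]
finger_gap: 0.0852
grip_force: 0.0
```

```bash
python3 - <<'E'
from h import *
t=np.radians
s=env.get_state();print(s["tcp_pos"],s["clock"])
d=cam("side");Q=pts(d)
m=(d["color"].max(-1)<60)&(abs(Q[...,0]-.511)<.055)&(abs(Q[...,1]+.351)<.055)&(Q[...,2]>.004)&(Q[...,2]<.1)
q=Q[m];print("bung",len(q),q.min(0),q.max(0),q.mean(0))
d=cam("top");P=pts(d)
m=(d["color"].max(-1)<60)&(abs(P[...,0]-.511)<.055)&(abs(P[...,1]+.351)<.055)&(P[...,2]>.004)&(P[...,2]<.1)
q=P[m];print("bung top",len(q),q.min(0) if len(q) else 0,q.max(0) if len(q) else 0)
c=d["color"][190:225,188:235];cv2.imwrite("pics/f.png",cv2.resize(c,None,fx=10,fy=10))
E
```

```text
[ 0.51052508 -0.34977115  0.27333861] 8.15
bung 162 [ 0.49103634 -0.37481225  0.01817033] [ 0.52805911 -0.33610322  0.06552788] [ 0.50605092 -0.36248757  0.04368818]
bung top 165 [ 0.49429389 -0.36354632  0.01960848] [ 0.52989623 -0.33070696  0.06689849]
```

The bung stands in the dish: its top is at z 0.065, which is 7 + 57 mm, within 1–2 cm of the centre. Next, the funnel.

```bash
python3 - <<'E'
from h import *
to([.478,.339,.12],down(np.radians(22.2)))
print(env.get_state()["joint_pos"].round(2))
E
```

```text
t 8.25 tcp [ 0.5096 -0.349   0.2689] gap 0.0854 F [ 0.3  0.1 -0. ] xyz [ 33.6 688.5 146. ] turn [-1.000e-03  6.000e-03  1.181e+00]
[-0.73  0.39  0.25  1.42 -0.   -0.73]
```

>>> apply_moves(rows=[{"xyz":[0,20,-5],"turn":[0,0,0.03],"grip":1},{"xyz":[2,55,-5],"turn":[0,0,0.1],"grip":1},{"xyz":[4,94,-5],"turn":[0,0,0.17],"grip":1},{"xyz":[6,133,-5],"turn":[0,0,0.24],"grip":1},{"xyz":[8,172,-5],"turn":[0,0,0.31],"grip":1},{"xyz":[10,211,-5],"turn":[0,0,0.38],"grip":1},{"xyz":[12,250,-5],"turn":[0,0,0.45],"grip":1},{"xyz":[14,289,-5],"turn":[0,0,0.52],"grip":1},{"xyz":[17,328,-5],"turn":[0,0,0.59],"grip":1},{"xyz":[19,367,-5],"turn":[0,0,0.66],"grip":1},{"xyz":[21,406,-5],"turn":[0,0,0.73],"grip":1},{"xyz":[23,445,-5],"turn":[0,0,0.8],"grip":1}])

```text
clock: 9.25
tcp_pos: [0.4852, 0.0982, 0.269]
orientation: [-0.001, 0.392, 0.92, -0.002]
wrist_force: [0.4, -0.3, -0.1]
finger_gap: 0.0854
grip_force: 0.0
```

```bash
python3 - <<'E'
from h import *
to([.478,.339,.12],down(np.radians(22.2)))
E
```

```text
t 9.25 tcp [0.4852 0.0982 0.269 ] gap 0.0854 F [ 0.4 -0.3 -0.1] xyz [178.7 162.  148.4] turn [-0.003  0.001  0.378]
```

>>> apply_moves(rows=[{"xyz":[26,23,5],"turn":[0,0,0.06],"grip":0.8},{"xyz":[53,48,20],"turn":[0,0,0.12],"grip":0.8},{"xyz":[80,73,40],"turn":[0,0,0.18],"grip":0.8},{"xyz":[106,96,65],"turn":[0,0,0.24],"grip":0.8},{"xyz":[132,120,90],"turn":[0,0,0.3],"grip":0.8},{"xyz":[156,142,115],"turn":[0,0,0.36],"grip":0.8},{"xyz":[173,157,138],"turn":[0,0,0.378],"grip":0.8},{"xyz":[178.7,162,148],"turn":[0,0,0.378],"grip":0.8},{"xyz":[178.7,162,148],"turn":[0,0,0.378],"grip":0.8},{"xyz":[178.7,162,148],"turn":[0,0,0.378],"grip":0.8}])

```text
clock: 10.08
tcp_pos: [0.4781, 0.3363, 0.1211]
orientation: [0.001, 0.556, 0.831, -0.002]
wrist_force: [0.6, -0.5, 0.5]
finger_gap: 0.068
grip_force: 0.0
```

```bash
python3 - <<'E'
from h import *
to([.478,.339,.012],down(np.radians(22.2)))
E
```

```text
t 10.08 tcp [0.4781 0.3363 0.1211] gap 0.068 F [ 0.6 -0.5  0.5] xyz [  2.9   1.3 109.1] turn [-0.003  0.004  0.004]
```

>>> apply_moves(force=60, rows=[{"xyz":[2.5,1,20],"turn":[0,0,0],"grip":0.8},{"xyz":[2.5,1,50],"turn":[0,0,0],"grip":0.8},{"xyz":[2.5,1,80],"turn":[0,0,0],"grip":0.8},{"xyz":[2.5,1,100],"turn":[0,0,0],"grip":0.8},{"xyz":[2.5,1,107],"turn":[0,0,0],"grip":0.8},{"xyz":[2.5,1,108],"turn":[0,0,0],"grip":0.8},{"xyz":[2.5,1,108],"turn":[0,0,0],"grip":0.7},{"xyz":[2.5,1,108],"turn":[0,0,0],"grip":0.6},{"xyz":[2.5,1,108],"turn":[0,0,0],"grip":0.5},{"xyz":[2.5,1,108],"turn":[0,0,0],"grip":0.5},{"xyz":[2.5,1,108],"turn":[0,0,0],"grip":0.5}])

```text
clock: 11.0
tcp_pos: [0.4814, 0.3399, 0.0174]
orientation: [0.003, 0.556, 0.831, 0.001]
wrist_force: [-0.1, -2.5, 7.1]
finger_gap: 0.0506
grip_force: 62.3
```

```bash
python3 - <<'E'
from h import *
print(env.get_state()["grip_force"])
to([.44,.28,.24],down(np.radians(22.2)))
E
```

```text
62.25130210630596
t 11.0 tcp [0.4814 0.3399 0.0174] gap 0.0506 F [-0.1 -2.5  7.1] xyz [ -40.4  -60.  -222.7] turn [0.005 0.004 0.003]
```

>>> apply_moves(rows=[{"xyz":[0,0,-10],"turn":[0,0,0],"grip":0.5},{"xyz":[0,0,-35],"turn":[0,0,0],"grip":0.5},{"xyz":[0,0,-70],"turn":[0,0,0],"grip":0.5},{"xyz":[-5,-10,-105],"turn":[0,0,0],"grip":0.5},{"xyz":[-15,-25,-140],"turn":[0,0,0],"grip":0.5},{"xyz":[-25,-40,-175],"turn":[0,0,0],"grip":0.5},{"xyz":[-35,-52,-205],"turn":[0,0,0],"grip":0.5},{"xyz":[-40,-60,-220],"turn":[0,0,0],"grip":0.5},{"xyz":[-40,-60,-222],"turn":[0,0,0],"grip":0.5}])

```text
clock: 11.75
tcp_pos: [0.44, 0.2802, 0.2426]
orientation: [0.004, 0.557, 0.831, 0.003]
wrist_force: [-0.4, -0.6, -1.3]
finger_gap: 0.0508
grip_force: 62.6
```

```bash
python3 - <<'E'
from h import *
print(env.get_state()["grip_force"])
to(M+N*.085,RB())
E
```

```text
62.64711798168719
t 11.75 tcp [0.44   0.2802 0.2426] gap 0.0508 F [-0.4 -0.6 -1.3] xyz [-223.7  -69.   -17.9] turn [-0.318 -0.446 -1.212]
```

>>> apply_moves(rows=[{"xyz":[-10,-3,-8],"turn":[-0.02,-0.03,-0.08],"grip":0.5},{"xyz":[-28,-9,-14],"turn":[-0.05,-0.07,-0.18],"grip":0.5},{"xyz":[-48,-15,-18],"turn":[-0.08,-0.11,-0.29],"grip":0.5},{"xyz":[-68,-21,-22],"turn":[-0.105,-0.148,-0.4],"grip":0.5},{"xyz":[-88,-27,-25],"turn":[-0.134,-0.188,-0.51],"grip":0.5},{"xyz":[-108,-33,-27],"turn":[-0.163,-0.228,-0.62],"grip":0.5},{"xyz":[-128,-39,-28],"turn":[-0.19,-0.269,-0.73],"grip":0.5},{"xyz":[-148,-46,-28],"turn":[-0.22,-0.309,-0.84],"grip":0.5},{"xyz":[-168,-52,-27],"turn":[-0.249,-0.35,-0.95],"grip":0.5},{"xyz":[-188,-58,-25],"turn":[-0.278,-0.39,-1.06],"grip":0.5},{"xyz":[-208,-64,-22],"turn":[-0.302,-0.424,-1.15],"grip":0.5},{"xyz":[-223.7,-69,-18],"turn":[-0.318,-0.446,-1.212],"grip":0.5}])

```text
clock: 12.75
tcp_pos: [0.4598, 0.0467, 0.2549]
orientation: [0.256, -0.032, 0.966, 0.006]
wrist_force: [-0.4, 0.9, -1.0]
finger_gap: 0.0508
grip_force: 62.7
```

>>> apply_moves(rows=[{"xyz":[0,0,0],"turn":[0,0,0],"grip":0.5},{"xyz":[0,0,0],"turn":[0,0,0],"grip":0.5},{"xyz":[0,0,0],"turn":[0,0,0],"grip":0.5},{"xyz":[0,0,0],"turn":[0,0,0],"grip":0.5}])

```text
clock: 13.08
tcp_pos: [0.4608, 0.0481, 0.2557]
orientation: [0.255, -0.03, 0.966, 0.007]
wrist_force: [0.2, 1.0, -0.6]
finger_gap: 0.0507
grip_force: 62.8
```

```bash
python3 - <<'E'
from h import *
to(M+N*.085,RB())
a=cam("top");b=cam("side");np.savez("top2.npz",**a);np.savez("side2.npz",**b)
a=a["color"][150:230,265:345];b=b["color"][110:210,270:370]
cv2.imwrite("pics/g4.png",np.hstack([cv2.resize(x,(400,400),interpolation=cv2.INTER_CUBIC) for x in(a,b)]))
E
```

```text
t 13.08 tcp [0.4608 0.0481 0.2557] gap 0.0507 F [ 0.2  1.  -0.6] xyz [-2.5 -1.1 -4. ] turn [-0.001 -0.008  0.002]
```

View pics/g4.png

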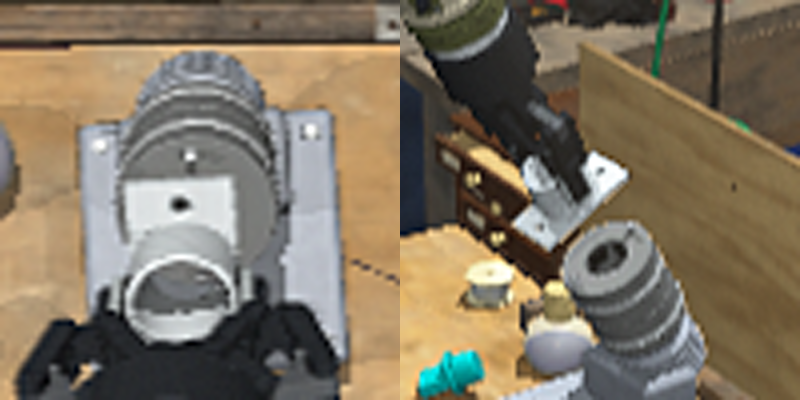

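The top view shows the flange's upper hole at crop (180,203), slightly left of the peg at (190,155). The side view shows the flange parallel to the mouth face. Next I'll measure the relative offset.

```bash
cat > rel.py <<'E'
from h import *
import sys
B=np.stack([np.cross(Y,N),Y,N],1)
def loc(d): return (pts(d)-M)@B*1000
def ray(d,u,v,h):
    K=d["camera_matrix"];V=np.linalg.inv(d["view"]);o=(V[:3,3]-M)@B*1000
    r=(V[:3,:3]@np.array([(u-K[0,2])/K[0,0],(v-K[1,2])/K[1,1],1]))@B
    return (o+r*(h-o[2])/r[2])[:2]
def fun(n,lo,hi,box):
    d=dict(np.load(n));L=loc(d);c=d["color"].astype(int)
    sel=np.zeros(L.shape[:2],bool);sel[box]=1
    m=sel&(L[...,2]>lo)&(L[...,2]<hi)&(abs(L[...,0])<70)&(abs(L[...,1])<45)&(c.min(-1)>150)
    q=L[m]
    k=np.median(q[:,2]);s=q[abs(q[:,2]-k)<4]
    co=np.linalg.lstsq(np.c_[s[:,:2],np.ones(len(s))],s[:,2],rcond=None)[0]
    print(n,"flange n",len(s),"medz",k.round(1),"slopes,z0",co.round(3));
    print(" rect",cv2.minAreaRect(s[:,:2].astype(np.float32)), "x",s[:,0].min().round(1),s[:,0].max().round(1),"y",np.percentile(s[:,1],[1,99]).round(1))
    return d,L,k
d,L,k=fun("top2.npz",40,90,(slice(150,235),slice(265,345)))
# hole: darkest blob; peg: brightest near
g=cv2.cvtColor(d["color"],cv2.COLOR_BGR2GRAY).astype(float)
def cent(u0,u1,v0,v1,dark):
    p=g[v0:v1,u0:u1];b=np.median(p);w=np.clip((b-p) if dark else (p-b),0,None);w[w<.4*w.max()]=0
    v,u=np.mgrid[v0:v1,u0:u1];return (u*w).sum()/w.sum(),(v*w).sum()/w.sum()
h=cent(297,306,187,195,True);pg=cent(299,308,178,185,False)
print("hole",h,ray(d,*h,k),"(top) ",ray(d,*h,k-6),"peg",pg,ray(d,*pg,10))
t=L[(L[...,2]>k+32)&(L[...,2]<k+42)&(abs(L[...,0])<60)&(abs(L[...,1])<32)&(d["color"].min(-1)>120)]
print("tube",len(t),cv2.minEnclosingCircle(t[:,:2].astype(np.float32)),t[:,2].mean())
d,L,k=fun("side2.npz",40,90,(slice(110,210),slice(270,370)))
E
python3 rel.py
```

```text
top2.npz flange n 223 medz 70.1 slopes,z0 [-2.4000e-02 -7.0000e-03  7.0247e+01]
 rect ((28.957687377929688, 3.573352813720703), (49.6094856262207, 36.293338775634766), 89.47188568115234) x 10.6 47.1 y [-20.7  27.9]
hole (np.float64(300.5424836601307), np.float64(190.3122730573711)) [35.67388863  3.02606183] (top)  [33.02438257  3.42357138] peg (np.float64(302.50828729281767), np.float64(180.66298342541435)) [34.52623009 -0.05844595]
tube 67 ((3.469298839569092, 1.7025842666625977), 28.56455421447754) 106.46539608375153
side2.npz flange n 125 medz 69.3 slopes,z0 [-7.000e-03 -2.000e-02  6.898e+01]
 rect ((-1.7709693908691406, -2.749561309814453), (54.79800033569336, 91.36991119384766), 87.80034637451172) x -46.7 44.9 y [-29.5  22.6]
```

```bash
cat >> rel.py <<'E'
print("---")
g=cv2.cvtColor(d["color"],cv2.COLOR_BGR2GRAY).astype(float)
for nm,(u,v),dark,hs in(("hole+",(320,153),1,(k,k-6)),("hole-",(305,167),1,(k,k-6)),("peg+",(327,168),0,(5,10)),("peg-",(313,179),0,(5,10))):
    c=cent(u-4,u+5,v-3,v+4,dark);print(nm,np.round(c,1),[ray(d,*c,h).round(1) for h in hs])
for n in("top2.npz","side2.npz"):
    d=dict(np.load(n));L=loc(d);s=L[(abs(L[...,2])<3)&(abs(L[...,0])<50)&(abs(L[...,1])<50)];print(n,"mouth x",np.percentile(s[:,0],[.5,99.5]).round(1),"y",np.percentile(s[:,1],[.5,99.5]).round(1),"z",np.median(s[:,2]))
cv2.imwrite("pics/s2.png",cv2.resize(dict(np.load("side2.npz"))["color"][140:195,285:345],None,fx=10,fy=10,interpolation=cv2.INTER_CUBIC))
E
python3 rel.py | sed -n '/---/,$p'
```

```text
---
hole+ [318.9 153.2] [array([29.5, -1.9]), array([32.1,  5.1])]
hole- [303.5 168.4] [array([-42.5,  -4.4]), array([-40.3,   2.6])]
peg+ [327.2 167.1] [array([28.4, -7. ]), array([ 26.4, -12.4])]
peg- [309.5 181.5] [array([-46.8,   1.8]), array([-48.5,  -3.6])]
top2.npz mouth x [-39.5  39.7] y [-38.7  39.6] z 0.07305774521136882
side2.npz mouth x [-42.   35.9] y [-45.3  33.4] z -0.7354177976345746
```

View pics/s2.png

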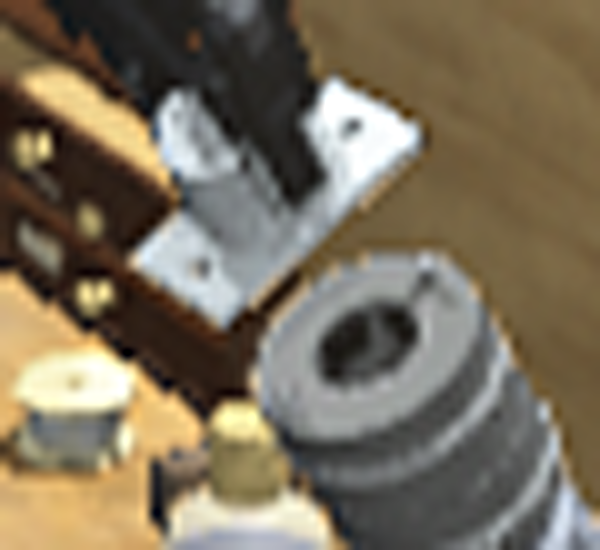

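In the side view the flange holes are at px (320,153) and (305,167) and the mouth bore is centred near px (322,174). Both cameras put the funnel about +1.5 mm in x and +3.1 mm in y off the mouth. I'll correct that and approach.

>>> apply_moves(rows=[{"xyz":[0.8,-1.5,8],"turn":[0,0,0],"grip":0.5},{"xyz":[1.5,-3.1,22],"turn":[0,0,0],"grip":0.5},{"xyz":[1.5,-3.1,36],"turn":[0,0,0],"grip":0.5},{"xyz":[1.5,-3.1,44],"turn":[0,0,0],"grip":0.5},{"xyz":[1.5,-3.1,48],"turn":[0,0,0],"grip":0.5},{"xyz":[1.5,-3.1,48],"turn":[0,0,0],"grip":0.5},{"xyz":[1.5,-3.1,48],"turn":[0,0,0],"grip":0.5},{"xyz":[1.5,-3.1,48],"turn":[0,0,0],"grip":0.5}])

```text
clock: 13.85
tcp_pos: [0.4832, 0.0455, 0.2136]
orientation: [0.255, -0.03, 0.966, 0.006]
wrist_force: [-0.4, -0.9, -1.1]
finger_gap: 0.0507
grip_force: 62.8
```

```bash
python3 - <<'E'
from h import *
to(M+N*.0175,RB())
a=cam("top");b=cam("side");np.savez("top3.npz",**a);np.savez("side3.npz",**b)
a=a["color"][165:215,280:330];b=b["color"][140:190,295:345]
cv2.imwrite("pics/g5.png",np.hstack([cv2.resize(x,(400,400),interpolation=cv2.INTER_CUBIC) for x in(a,b)]))
src=open("rel.py").read().split("d,L,k=fun")[0];exec(src)
for n,bx in(("top3.npz",(slice(150,235),slice(265,345))),("side3.npz",(slice(110,210),slice(270,370)))):
    d,L,k=fun(n,12,32,bx)
    s=L[(abs(L[...,2])<3)&(abs(L[...,0])<50)&(abs(L[...,1])<50)];print(" mouth x",np.percentile(s[:,0],[.5,99.5]).round(1),"y",np.percentile(s[:,1],[.5,99.5]).round(1))
E
```

```text
t 13.85 tcp [0.4832 0.0455 0.2136] gap 0.0507 F [-0.4 -0.9 -1.1] xyz [-4.5  2.9 15.9] turn [-0.002 -0.007  0.002]
top3.npz flange n 198 medz 21.9 slopes,z0 [-1.5000e-02 -9.0000e-03  2.2393e+01]
 rect ((26.143766403198242, 0.021602630615234375), (50.11277389526367, 36.96753692626953), 87.49659729003906) x 6.6 44.9 y [-24.6  24.3]
 mouth x [-25.8  40.2] y [-38.7  39.8]
side3.npz flange n 112 medz 21.3 slopes,z0 [-9.0000e-03 -2.4000e-02  2.0932e+01]
 rect ((-1.5866966247558594, -6.030765533447266), (53.58682632446289, 89.96077728271484), 85.12430572509766) x -47.3 42.4 y [-31.5  21.2]
 mouth x [-42.1  33.9] y [-47.1  -8.8]
```

View pics/g5.png

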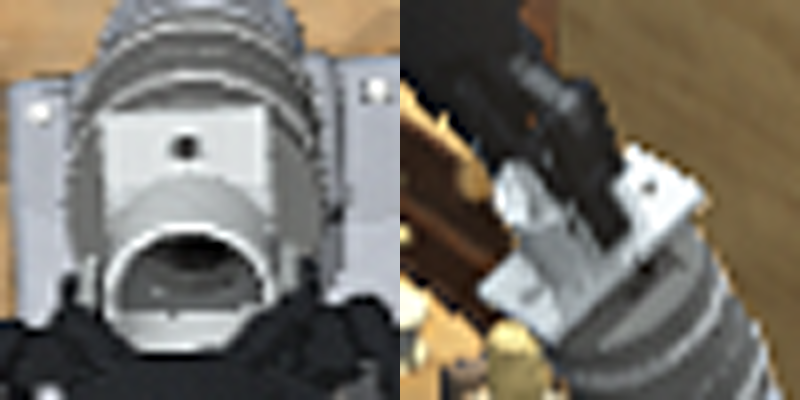

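```bash
python3 - <<'E'
from h import *
exec(open("rel.py").read().split("d,L,k=fun")[0])
for n,k,r in(("top2.npz",70,range(188,196)),("top3.npz",22,range(180,190))):
    d=dict(np.load(n));g=cv2.cvtColor(d["color"],cv2.COLOR_BGR2GRAY).astype(float);Lp=[];Rp=[]
    for v in r:
        row=g[v,285:322];b=np.where(row>185)[0]
        if len(b)<8: continue
        i,j=b[0],b[-1]
        t=170
        ul=285+i-1+(t-row[i-1])/(row[i]-row[i-1]);ur=285+j+(row[j]-t)/(row[j]-row[j+1])
        Lp.append(ray(d,ul,v,k));Rp.append(ray(d,ur,v,k))
    for nm,q in(("L",Lp),("R",Rp)):
        q=np.array(q);f=np.polyfit(q[:,0],q[:,1],1);print(n,nm,len(q),"slope deg",np.degrees(f[0]).round(2),"y at 33",np.polyval(f,33).round(2),"res",np.std(q[:,1]-np.polyval(f,q[:,0])).round(2))
E
```

```text
top2.npz L 8 slope deg 37.33 y at 33 44.86 res 10.63
top2.npz R 8 slope deg -2.43 y at 33 -22.09 res 0.25
top3.npz L 10 slope deg 2.25 y at 33 47.71 res 5.02
top3.npz R 10 slope deg -2.17 y at 33 -25.65 res 0.32
```

```bash
python3 - <<'E'
from h import *
exec(open("rel.py").read().split("d,L,k=fun")[0])
d=dict(np.load("top3.npz"));g=cv2.cvtColor(d["color"],cv2.COLOR_BGR2GRAY).astype(float)
print(g[179:190,289:297].astype(int))
Lp=[]
for v in range(180,190):
    row=g[v];i=303-next(j for j in range(6,20) if row[303-j]<165)
    Lp.append(ray(d,i+(165-row[i])/(row[i+1]-row[i]),v,22))
q=np.array(Lp);f=np.polyfit(q[:,0],q[:,1],1);print(np.degrees(f[0]),np.polyval(f,33),np.std(q[:,1]-np.polyval(f,q[:,0])))
# foot left/right edges in initial image for yaw
P=pts(dict(np.load("top0.npz")));q=P[165:232,272:340].reshape(-1,3);q=q[abs(q[:,2]-.036)<.004]
for lo in(1,0):
    e=[]
    for x0 in np.arange(.435,.565,.005):
        s=q[abs(q[:,0]-x0)<.003];y=s[:,1].max() if lo else s[:,1].min();e.append((x0,y))
    e=np.array(e);print("foot edge",np.degrees(np.arctan(np.polyfit(e[:,0],e[:,1],1)[0])))
E
```

```text
[[149 110 117 198 207 198 210 212]
 [ 99  98 137 183 227 232 230 230]
 [107 150 105 134 214 227 223 224]
 [131 116  95 157 217 227 222 223]
 [151 106 104 153 214 227 222 223]
 [134 108 106 122 208 228 222 223]
 [100 103 107 123 210 228 220 224]
 [127 114 107 124 212 228 222 224]
 [100 111 108  97 206 230 224 225]
 [109 112 111  97 189 225 211 206]
 [108 110 110 101 190 212 208 196]]
-0.5419652996391752 24.550293916792434 0.4014497810557009
foot edge 3.8688722800139255
foot edge 3.684407225033618
```

>>> apply_moves(rows=[{"xyz":[0,0.4,1],"turn":[0,0,-0.025],"grip":0.5},{"xyz":[0,0.4,3],"turn":[0,0,-0.025],"grip":0.5},{"xyz":[0,0.4,5],"turn":[0,0,-0.025],"grip":0.5},{"xyz":[0,0.4,7],"turn":[0,0,-0.025],"grip":0.5},{"xyz":[0,0.4,8.5],"turn":[0,0,-0.025],"grip":0.5},{"xyz":[0,0.4,10],"turn":[0,0,-0.025],"grip":0.5},{"xyz":[0,0.4,10],"turn":[0,0,-0.025],"grip":0.5}])

```text
clock: 14.53
tcp_pos: [0.488, 0.046, 0.2039]
orientation: [0.255, -0.042, 0.966, 0.003]
wrist_force: [0.6, 0.0, -1.0]
finger_gap: 0.0507
grip_force: 62.8
```

```bash
python3 - <<'E'
from h import *
to(M+N*.0175,RB());print(env.get_state()["ft_torque"].round(2))
E
```

```text
t 14.53 tcp [0.488  0.046  0.2039] gap 0.0507 F [ 0.6  0.  -1. ] xyz [-5.2  2.5  5.2] turn [-0.002 -0.008  0.027]
[-0.05  0.47 -0.07]
```

No contact, though the flange should be about 6 mm above the face. So the pegs are in the holes, and I'll press home gently.

>>> apply_moves(rows=[{"xyz":[0,0,1.5],"turn":[0,0,0],"grip":0.5},{"xyz":[0,0,3],"turn":[0,0,0],"grip":0.5},{"xyz":[0,0,4.5],"turn":[0,0,0],"grip":0.5},{"xyz":[0,0,5.5],"turn":[0,0,0],"grip":0.5},{"xyz":[0,0,6],"turn":[0,0,0],"grip":0.5},{"xyz":[0,0,6],"turn":[0,0,0],"grip":0.5}])

```text
clock: 15.03
tcp_pos: [0.4906, 0.0462, 0.1993]
orientation: [0.255, -0.042, 0.966, 0.003]
wrist_force: [-7.2, -1.2, 6.2]
finger_gap: 0.0509
grip_force: 63.6
```

```bash
python3 - <<'E'
from h import *
to(M+N*.0175,RB());print(env.get_state()["ft_torque"].round(2))
a=cam("top");b=cam("side");np.savez("top4.npz",**a);np.savez("side4.npz",**b)
exec(open("rel.py").read().split("d,L,k=fun")[0])
for n,bx in(("top4.npz",(slice(150,235),slice(265,345))),("side4.npz",(slice(110,210),slice(270,370)))):
    d,L,k=fun(n,2,20,bx)
E
```

```text
t 15.03 tcp [0.4906 0.0462 0.1993] gap 0.0509 F [-7.2 -1.2  6.2] xyz [-5.1  2.5 -0.2] turn [-0.002 -0.008  0.027]
[-0.03  0.95  0.02]
top4.npz flange n 203 medz 6.6 slopes,z0 [-2.400e-02 -4.000e-03  6.949e+00]
 rect ((27.770051956176758, 0.5301132202148438), (51.575958251953125, 34.677852630615234), 86.58930206298828) x 8.9 45.0 y [-23.9  25.3]
side4.npz flange n 120 medz 5.6 slopes,z0 [-5.000e-03 -1.800e-02  5.163e+00]
 rect ((-3.0782928466796875, -5.61823844909668), (53.04477310180664, 90.66099548339844), 87.92211151123047) x -48.0 42.1 y [-31.3  18.6]
```

>>> apply_moves(rows=[{"xyz":[0,0,1],"turn":[0,0,0],"grip":0.5},{"xyz":[0,0,1],"turn":[0,0,0],"grip":0.5},{"xyz":[0,0,0.5],"turn":[0,0,0],"grip":0.65},{"xyz":[0,0,0],"turn":[0,0,0],"grip":0.75},{"xyz":[0,0,0],"turn":[0,0,0],"grip":0.8},{"xyz":[0,0,0],"turn":[0,0,0],"grip":0.8},{"xyz":[0,0,-10],"turn":[0,0,0],"grip":0.8},{"xyz":[0,0,-25],"turn":[0,0,0],"grip":0.8},{"xyz":[0,0,-50],"turn":[0,0,0],"grip":0.8},{"xyz":[0,0,-80],"turn":[0,0,0],"grip":0.8},{"xyz":[0,0,-110],"turn":[0,0,0],"grip":0.8},{"xyz":[0,0,-120],"turn":[0,0,0],"grip":0.8}])

```text
clock: 16.13
tcp_pos: [0.4319, 0.0429, 0.3076]
orientation: [0.257, -0.042, 0.965, 0.003]
wrist_force: [0.8, -0.3, -0.3]
finger_gap: 0.0684
grip_force: 0.0
```

```bash
python3 - <<'E'
from h import *
to(M+N*.0175,RB())
a=cam("top");b=cam("side");np.savez("top5.npz",**a);np.savez("side5.npz",**b)
exec(open("rel.py").read().split("d,L,k=fun")[0])
for n,bx in(("top5.npz",(slice(150,235),slice(265,345))),("side5.npz",(slice(110,210),slice(270,370)))):
    d,L,k=fun(n,2,20,bx)
    P=pts(d)
P=pts(a);q=P[160:235,270:345].reshape(-1,3);q=q[(abs(q[:,2]-.036)<.005)]
print(cv2.minAreaRect((q[:,:2]*1000).astype(np.float32)))
a=a["color"][165:215,280:330];b=b["color"][140:190,295:345]
cv2.imwrite("pics/g6.png",np.hstack([cv2.resize(x,(400,400),interpolation=cv2.INTER_CUBIC) for x in(a,b)]))
E
```

```text
t 16.13 tcp [0.4319 0.0429 0.3076] gap 0.0684 F [ 0.8 -0.3 -0.3] xyz [ -2.3   2.7 123.1] turn [-0.003 -0.003  0.028]
top5.npz flange n 217 medz 6.7 slopes,z0 [-0.    -0.     6.342]
 rect ((-1.156494140625, 7.866750717163086), (90.00798797607422, 63.682838439941406), 0.44652193784713745) x -46.1 44.0 y [-23.8  25.5]
side5.npz flange n 123 medz 5.9 slopes,z0 [-2.000e-03 -1.800e-02  5.281e+00]
 rect ((-2.9157142639160156, -4.708305358886719), (51.87545394897461, 90.66850280761719), 87.51726531982422) x -47.6 42.2 y [-30.7  20.5]
((499.3555908203125, 49.806724548339844), (149.0412139892578, 149.40013122558594), 3.2210309505462646)
```

View pics/g6.png

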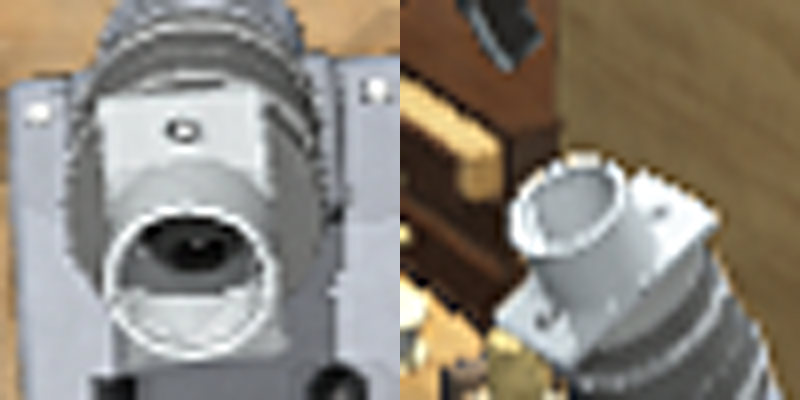

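The funnel sits flat on the mouth: its slope is 0 and its flange top is 6.3 mm above the face. A peg shows in the upper hole at crop (183,128). The gripper is clear and the machine hasn't moved, so I'm handing in.

```bash
python3 -c "
from h import *
print(ticket.hand_in())"
```

```text
the job is handed in; nothing more can be done
None
```

I handed the job in at about 16 s of the 64 s limit: the bung stands in the large red-rimmed dish, the funnel measures flat on the barrel's mouth, the machine is within about 1 mm of where it stood and the gripper is clear; no verdict came back, and I saw a peg through only one of the funnel's two holes.

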